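# Seat the square lead-screw nut in its carrier and shut the keeper flap

### The job

Stand the square chrome nut in the round well of the grey carrier block and, without forcing it, turn and shuffle it until it drops fully home into the square seat below. Only then swing the hinged keeper flap down flat over it. Let go, and leave everything else on the bench where it lies.

Things in the scene. Friction and masses are not known exactly. Their poses are not given: they have to be found in the camera images.
- nut_center (a point): The square chrome nut: a plain square steel prism 34 x 34 mm and 50 mm tall with a dark 21 mm bore seen in its ends, about 0.27 kg, standing upright loose on the bench. This point is its centre, 25 mm above its underside; z up, x and y square to its flat sides (any quarter turn is the same). A few newtons of pressure are enough to seat it; 60 N is forcing it.
- carrier: The grey carrier block, fixed to the bench; its place and yaw differ each time. Origin on its underside below the centre of the well; z up; own x across, own y towards the hinge. Body 90 mm in x (-45 to 45), 135 mm in y (-45 to 90), flat top face 34 mm above the bench. A round well with a square seat below it opens in the top.
- well (a point): Centre of the mouth of the round well, on the block's top face (34 mm above the bench). The well is 55 mm across and 8 mm deep; its floor is a steel ring (26 mm above the bench) with a square hole in its middle. The square nut enters the well at any angle, stands on the ring, and falls through only when turned to match the hole.
- seat_floor (a point): Centre of the floor of the square seat hole, 36.8 x 36.8 mm, 14 mm deep below the ring's face; this point is 12 mm above the bench. The hole is turned anticlockwise (from above) from the block's own x, y by 0.2 to 1.0 rad, locked, different each time and not given (this point's axes are the block's): find it by feel or eye. The nut fully home stands 28 mm proud of the block's top.
- hinge (a point): Middle of the flap's hinge line, on the carrier, 78 mm along the carrier's own +y from the well's centre and 67 mm above the bench; the hinge line runs along the carrier's own x. Two dark posts 8 mm thick, at 22 to 30 mm either side along x, carry it, up to 70 mm high.
- flap (a joint): Angle of the keeper flap, an aluminium strap 100 mm long from the hinge, 36 mm wide, 4 mm thick. 0: shut, lying level over the well pointing along the carrier's own -y, its underside 65 mm above the bench, against a stop; pi/2: straight up; starts at 1.65 to 1.9, leaning outwards away from the well. It stays wherever it is left (stiff hinge); about 2 to 3 N at its end moves it.
- flap_tip (a point): Middle of the free end of the flap, 100 mm from the hinge line.
- hexnut: Bystander: chrome hexagon nut, 36 mm across flats, 22 mm high, lying flat. Origin under its centre.
- spacer: Bystander: round chrome spacer tube, 34 mm across, 50 mm tall, standing. Origin under its centre.
- cap: Bystander: blue hard silicone cap, 42 mm across, 28 mm high. Origin under its centre.
- switchplate: Bystander: white ceramic switch plate 86 x 86 x 10 mm, lying flat. Origin under its centre.
- clamp: Bystander: stainless steel bar clamp lying flat, 190 x 75 mm, 24 mm high. Origin under its bar's middle, bar along its x.
- trigger: Bystander: green plastic sprayer trigger lying flat, about 85 x 75 mm, 29 mm high. Origin under its middle.
Things that resemble listed ones, but are neither listed nor needed, are in the scene too. Leave any green look-alike of the carrier alone.

How it is judged:
By the outcome, as a careful person would: the job done as asked, in the order asked, and still so for the second after the job is handed in, with the robot touching nothing.
It also fails if it takes over 72 s, if anything falls off the work surface, if the arm or the gripper's body presses on something with over 40 N, if the wrist force passes 120 N, or if a joint passes its speed limit or range.

### The arm

A 6-joint arm with a two-finger parallel gripper is mounted at the origin on the work surface. World frame = base frame: x ahead of the robot, y to its left, z up, the work surface at z = 0. Lengths are in m, angles in rad, forces in N, time in s.
With the tool pointing down it reaches from about 0.3 to 0.775 m from the base axis. Payload 14.6 kg.
Tool frame: the origin (TCP) lies between the finger pads; the fingertips stand 8 mm ahead of it and the grasp point (between the pads) lies 11 mm behind it; z points along the fingers, y is the line along which they close (so a half turn about z gives the same grasp; the last joint's range is limited). The gripper opens to 85 mm and grips with 20 to 120 N. Pads are 22 mm wide; open, the fingers measure 114 mm over their backs; the gripper's body (76 mm by 85 mm) begins 54 mm behind the grasp point. The pads swing forward as they close: fully open they stand 13 mm farther back than shut.
Start: joints at [-1.187, 0.3, 1.521, -0, 1.321, -0.067], TCP at [0.24, -0.495, 0.239] pointing down, gripper open.
Joint ranges: [-3.03, 3.03], [-0.79, 2.21], [0.23, 2.52], [-1.04, 4.18], [0, 3.07], [-2.55, 2.55]. Speed limits (rad/s): [2.22, 2.22, 2.57, 3.14, 3.14, 3.14].

### API

Orientations are given as a unit quaternion [x, y, z, w].
In Python, from plant import * gives the robot as it stands.
- The arm moves only by the shell command python3 -m creep 'ROWS' [FORCE]. ROWS is JSON, a list of rows, each a list of 5 numbers: the shift along the tool's x, y, z in mm, then the turn about the tool's z in rad, then the finger opening in mm, from 0 to 85.4. A call has 1 to 10 rows; each row is the pose to reach, as a shift and turn from the pose commanded when the call began, along the tool's axes at that moment; what a row does not reach only later rows make up. A row lasts 1/8 s, in which the tool goes at most 62.5 mm and 10.7 degrees, less where a joint would pass 70% of its speed; a pose out of reach is approached as far as the arm can. A call with a gripper value outside its range is refused whole. The fingers move at their own pace and stop on an object; FORCE is the grip in N (left out, the last holds). Time passes only in rows, so rows that repeat a pose let the fingers close. It gives the time, the measured TCP pose, the force, the opening and the grip force at its end, in the units of the state.
- state(): the state, without advancing time (a new reading comes with each control period).
- read_camera(name): name is "scene" or "top" or "wrist"; returns a dict with "frame" (384x512x3 uint8, red, green, blue), "z_map" (384x512 float32, m along the optical axis (not along the pixel's ray), 0 where there is no reading), "camera_matrix" (3x3 intrinsics, pixels), "R" (3x3) and "t" (3): a world point X has camera coordinates R X + t; the wrist camera has in their place "tool_from_camera" (4x4, takes a point from camera to tool coordinates, whose origin is the TCP and whose axes are the flange's). Camera axes: x right, y down, z forward; pixel columns grow to the right and rows downward; lengths in m; the calibration is good to about 2 mm. A picture is of the moment at which its call begins: read the wrist's pose just before it.
- finish_job(): hands the job in; it is judged then, once.
The state is a dict: "time": time; "joint_positions": joint angles; "joint_velocities": joint speeds; "tau": joint torques, N m; "tcp_pos": TCP position; "orientation": TCP orientation; "wrist_force": force on the tool from outside, world axes, zero at the start; "ft_torque": the same for the moment, N m; "finger_gap": finger opening in m; "gripper_force": force on a finger pad.
Only numpy, scipy, OpenCV 4.12 (cv2) and the standard library are available. Lean on these libraries where they do the work, as an engineer would, in place of code of your own. Each camera call takes 0.05 s, during which the arm holds its last target. There are 200 camera calls.

## Working session

There is one attempt and no reset: what is moved stays moved. The work goes in short steps, Python scripts to look and compute and a shell command to move; the robot and the scene stay as the last step left them, time stands still between calls to the robot, and variables do not carry over. Pictures are saved under pics/ and viewed, at most 10 in all, crops included, and the job is handed in when it is done.

```bash
mkdir -p pics
python3 - <<'E'
from plant import *
import cv2,numpy as np
ims=[]
for n in("top","scene"):
    c=read_camera(n);np.savez(f"pics/{n}.npz",**{k:v for k,v in c.items() if v is not None})
    ims.append(c["frame"]);print(n,c["camera_matrix"].tolist(),c["R"].round(3).tolist(),c["t"].round(3).tolist())
cv2.imwrite("pics/a.png",cv2.resize(ims[0],(800,600))[:,:,::-1]);cv2.imwrite("pics/b.png",cv2.resize(ims[1],(800,600))[:,:,::-1])
print(state())
E
```

```text
top [[412.12486263802856, 0.0, 247.67065979348254], [0.0, 412.12486263802856, 191.98330796233404], [0.0, 0.0, 1.0]] [[0.016, -1.0, 0.014], [-0.995, -0.017, -0.096], [0.096, -0.012, -0.995]] [-0.025, 0.521, 1.255]
scene [[353.34660670342055, 0.0, 251.76520541311976], [0.0, 353.34660670342055, 191.96284479642856], [0.0, 0.0, 1.0]] [[0.696, 0.719, -0.002], [0.542, -0.526, -0.656], [-0.472, 0.455, -0.755]] [-0.339, -0.22, 1.228]
{'time': 0.1, 'joint_positions': array([-1.18656385e+00,  3.00399147e-01,  1.52150553e+00,  1.89456973e-05,
        1.32070683e+00, -6.65759007e-02]), 'joint_velocities': array([-0.00114691, -0.00257875, -0.0028397 ,  0.00019108,  0.00076546,
       -0.00072741]), 'tau': array([ 6.46977987e-04, -5.44377100e+01, -3.62370980e+01, -8.90990032e-05,
        3.05627720e-03,  5.59987018e-05]), 'tcp_pos': array([ 0.23957037, -0.49486256,  0.23879274]), 'orientation': array([ 9.74704248e-01,  2.23498028e-01, -7.15100687e-05, -5.04465503e-04]), 'wrist_force': array([ 0.52289923, -0.10007028, -0.09511983]), 'ft_torque': array([-0.04018795, -0.01020494,  0.04813419]), 'gripper_force': 0.0, 'finger_gap': 0.08521638177728265}
```

View pics/a.png

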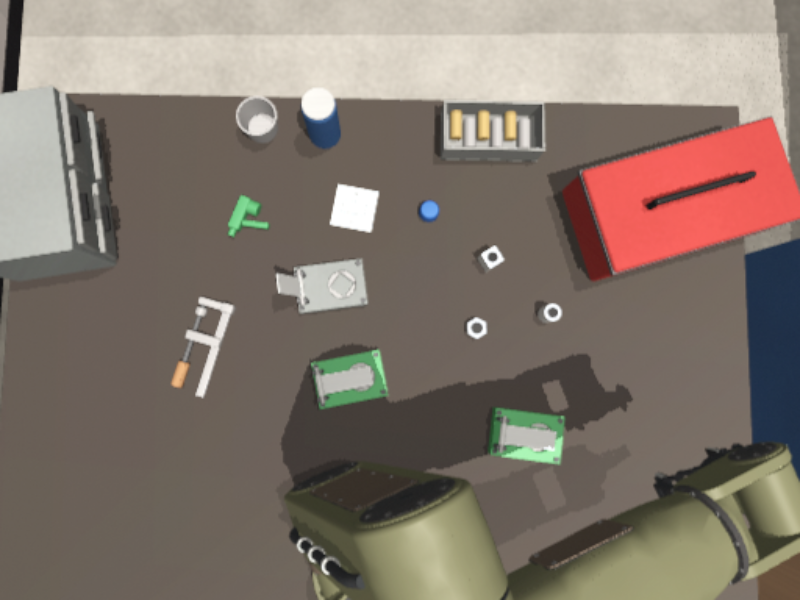

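View pics/b.png

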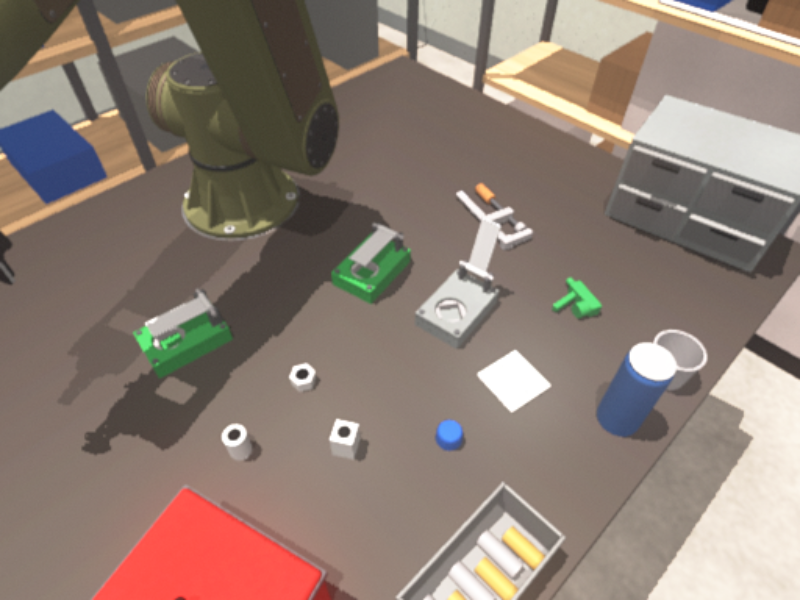

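The top view shows the nut at (491,257), the grey carrier's well at (342,284) and its hinge near (300,285). The flap leans left, towards +y.

```bash
cat > h.py <<'E'
import numpy as np,cv2
def cloud(c,R,t):   # world points per pixel
    h,w=c["z_map"].shape;u,v=np.meshgrid(np.arange(w),np.arange(h));K=c["camera_matrix"];z=c["z_map"]
    P=np.stack([(u-K[0,2])/K[0,0]*z,(v-K[1,2])/K[1,1]*z,z],-1);return (P-t)@R
def ray(c,R,t,u,v,z):
    K=c["camera_matrix"];d=R.T@np.array([(u-K[0,2])/K[0,0],(v-K[1,2])/K[1,1],1]);o=-R.T@t
    return o+d*(z-o[2])/d[2]
def wrist(s,c):
    from scipy.spatial.transform import Rotation as Ro
    T=np.eye(4);T[:3,:3]=Ro.from_quat(s["orientation"]).as_matrix();T[:3,3]=s["tcp_pos"]
    M=np.linalg.inv(T@c["tool_from_camera"]);return M[:3,:3],M[:3,3]
def totool(s,p):
    from scipy.spatial.transform import Rotation as Ro
    return Ro.from_quat(s["orientation"]).as_matrix().T@(np.array(p)-s["tcp_pos"])*1000
def rect(P):
    (c,wh,a)=cv2.minAreaRect((P[:,:2]*1000).astype(np.float32));return np.round(c,1),np.round(wh,1),a
E
python3 - <<'E'
from h import *
from plant import *
c=dict(np.load("pics/top.npz"));P=cloud(c,c["R"],c["t"]);s=state()
def reg(u,v,r,z0,z1):
    Q=P[v-r:v+r,u-r:u+r].reshape(-1,3);return Q[(Q[:,2]>z0)&(Q[:,2]<z1)]
n=reg(314,165,16,.04,.06);print("nut",rect(n),len(n),n.mean(0))
k=reg(212,182,34,.028,.04);print("car",rect(k),len(k))
w=ray(c,c["R"],c["t"],219,182,.034);print("well",w)
f=reg(185,182,14,.08,.2);print("flap",rect(f),f[:,2].max())
nn=ray(c,c["R"],c["t"],314.5,164.5,.05);print(nn)
print(totool(s,[n[:,0].mean(),n[:,1].mean(),.2]), s["orientation"])
im=c["frame"][150:215,170:250];cv2.imwrite("pics/c.png",cv2.resize(im,None,fx=9,fy=9,interpolation=cv2.INTER_CUBIC)[:,:,::-1])
E
```

```text
nut (array([ 610. , -220.4]), array([33.7, 35. ]), 32.803592681884766) 126 [ 0.60947529 -0.21972873  0.04962212]
car (array([549.7,  97.4]), array([ 90.7, 134.7]), 8.597722053527832) 911
well [0.54981425 0.07279054 0.034     ]
flap (array([539.1, 168. ]), array([36.5, 30.3]), 9.603968620300293) 0.16501266978784565
[ 0.60711671 -0.22005658  0.05      ]
[452.81985391 -86.44421278  38.91951982] [ 9.74704248e-01  2.23498028e-01 -7.15100687e-05 -5.04465503e-04]
```

View pics/c.png

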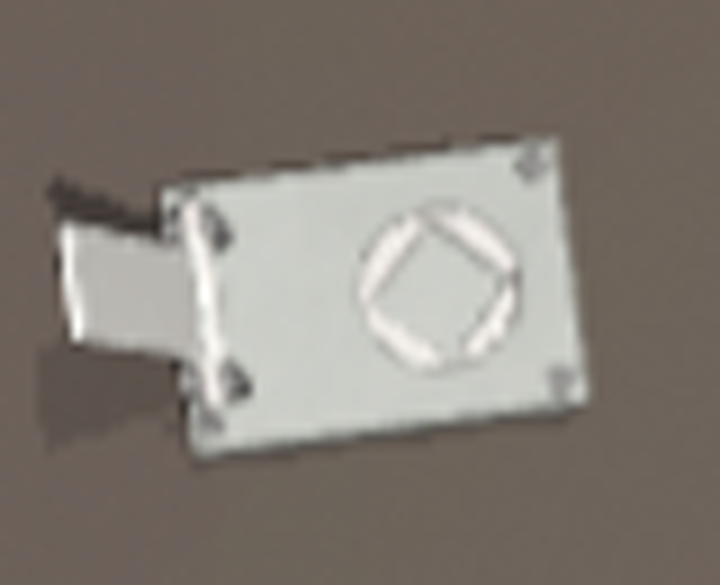

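```bash
python3 -m creep '[[57,-11,0,-0.03,85],[113,-22,0,-0.06,85],[170,-33,0,-0.12,85],[227,-43,10,-0.12,85],[283,-54,20,-0.12,85],[340,-65,30,-0.12,85],[396,-75,30,-0.12,85],[453,-86,30,-0.12,85],[453,-86,30,-0.12,85]]' 30
python3 - <<'E'
from h import *
from plant import *
s=state();c=read_camera("wrist");R,t=wrist(s,c);P=cloud(c,R,t);np.savez("pics/w.npz",P=P,f=c["frame"])
m=(P[...,2]>.043)&(P[...,2]<.056)&(np.hypot(P[...,0]-.6095,P[...,1]+.22)<.035)&(c["z_map"]>0)
Q=P[m];print(len(Q),rect(Q),Q.mean(0));r=rect(Q)
print(totool(s,[r[0][0]/1e3,r[0][1]/1e3,.034]),s["orientation"],s["time"])
cv2.imwrite("pics/d.png",c["frame"][:,:,::-1])
E
```

```text
time: 1.23
tcp_pos: [0.6118, -0.2174, 0.2081]
orientation: [0.959, 0.284, -0.0, -0.001]
wrist_force: [-0.0, -0.6, 0.6]
finger_gap: 0.0853
gripper_force: 0.0
1069 (array([ 610.1, -218.5]), array([34.6, 33.7]), 32.525814056396484) [ 0.61084891 -0.21793291  0.049522  ]
[ -2.01152947   0.22396591 174.08349714] [ 9.58968340e-01  2.83512404e-01 -3.80959006e-04 -5.42989454e-04] 1.225
```

View pics/d.png

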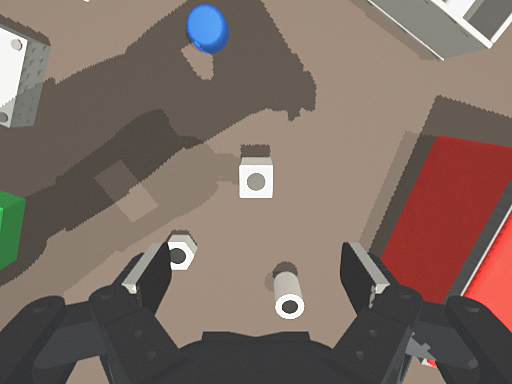

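The wrist view shows the nut square-on at (256,180), with the fingers clear of the hex nut and spacer. I'll descend and grip.

```bash
python3 -m creep '[[-2,0,50,0,85],[-2,0,100,0,70],[-2,0,145,0,60],[-2,0,173,0,55],[-2,0,173,0,55],[-2,0,173,0,25],[-2,0,173,0,25],[-2,0,173,0,25],[-2,0,173,0,25],[-2,0,173,0,25]]' 40
```

```text
time: 2.52
tcp_pos: [0.6088, -0.222, 0.0383]
orientation: [0.96, 0.281, 0.001, 0.001]
wrist_force: [-1.4, -1.2, 7.2]
finger_gap: 0.0331
gripper_force: 42.2
```

```bash
python3 -m creep '[[0,0,-40,0,25],[0,0,-90,0,25],[20,-50,-125,0,25],[40,-100,-125,-0.1,25],[62,-155,-125,-0.2,25],[84,-210,-125,-0.3,25],[100,-250,-125,-0.36,25],[113,-280,-125,-0.36,25],[113,-280,-125,-0.36,25],[113,-280,-125,-0.36,25]]'
python3 - <<'E'
from h import *
from plant import *
s=state();c=read_camera("wrist");R,t=wrist(s,c);P=cloud(c,R,t);np.savez("pics/w.npz",P=P,f=c["frame"],R=R,t=t,K=c["camera_matrix"],z_map=c["z_map"])
z=c["z_map"]>0
k=P[z&(P[...,2]>.030)&(P[...,2]<.038)&(np.hypot(P[...,0]-.55,P[...,1]-.09)<.1)];print("car",rect(k),len(k))
k=P[z&(P[...,2]>.022)&(P[...,2]<.0295)&(np.hypot(P[...,0]-.552,P[...,1]-.074)<.04)];print("ring",rect(k),len(k))
k=P[z&(P[...,2]>.008)&(P[...,2]<.018)&(np.hypot(P[...,0]-.552,P[...,1]-.074)<.03)];print("hole",rect(k),len(k))
cv2.imwrite("pics/e.png",c["frame"][:,:,::-1]);print(s)
E
```

```text
time: 3.78
tcp_pos: [0.5521, 0.0749, 0.1616]
orientation: [0.894, 0.449, 0.0, 0.0]
wrist_force: [-0.1, -0.3, -1.9]
finger_gap: 0.0332
gripper_force: 41.5
car (array([549.9,  99.7]), array([ 90.2, 135.4]), 8.604527473449707) 8356
ring (array([557.2,  82.6]), array([39.6, 54.1]), 52.94269561767578) 743
hole (array([552.5,  76.8]), array([34. , 36.9]), 54.26472473144531) 1200
{'time': 3.775, 'joint_positions': array([ 6.91792273e-02,  3.90124141e-01,  1.58878630e+00, -1.64159680e-04,
        1.16230099e+00,  7.09261616e-01]), 'joint_velocities': array([-0.01387822,  0.00479643, -0.00242436,  0.00013517, -0.00053731,
        0.00108744]), 'tau': array([ 1.34937476e+00, -5.90924871e+01, -3.49441338e+01,  5.76871808e-02,
        6.46405781e-03,  3.48609744e-02]), 'tcp_pos': array([0.55207257, 0.07490499, 0.16158213]), 'orientation': array([8.93646792e-01, 4.48770954e-01, 1.46777091e-04, 1.43053570e-04]), 'wrist_force': array([-0.09885791, -0.25923044, -1.91007326]), 'ft_torque': array([0.01240779, 0.01911976, 0.05902263]), 'gripper_force': 41.49257183074951, 'finger_gap': 0.03316509530359526}
```

View pics/e.png

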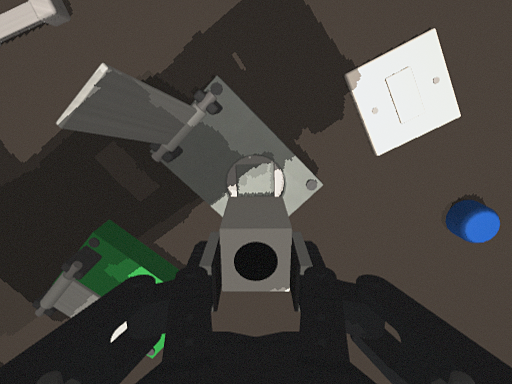

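The view shows the hole edges at columns ~236 and 276 parallel to the held nut's sides, with the nut centre at (256,260). I'll measure the nut's offset to the hole in this same camera.

Run:
```python
from h import *
from plant import *
s=state();d=np.load("pics/w.npz");P=d["P"]
z=d["z_map"]>0
v,u=np.mgrid[:384,:512]
m=z&(v>215)&(v<300)&(u>205)&(u<305)
Q=P[m];zt=np.median(Q[:,2]);print("topz",zt)
from scipy.spatial.transform import Rotation as Ro
T=Ro.from_quat(s["orientation"]).as_matrix()
K=Q[abs(Q[:,2]-zt)<.004];tl=(K-s["tcp_pos"])@T*1000
print(np.percentile(tl,[1,50,99],axis=0).round(1), rect(tl/1000))
mz=z&(P[...,2]>.008)&(P[...,2]<.018)&(np.hypot(P[...,0]-.5525,P[...,1]-.0755)<.035)
h=(P[mz]-s["tcp_pos"])@T*1000;print("hole",np.percentile(h,[1,50,99],axis=0).round(1),len(h),rect(h/1000))
mr=z&(P[...,2]>.022)&(P[...,2]<.0295)&(np.hypot(P[...,0]-.5525,P[...,1]-.0755)<.04)
r=(P[mr]-s["tcp_pos"])@T*1000;print("ring",np.percentile(r,[1,99],axis=0).round(1))
print("well est tool", totool(s,[.5533,.0774,.034]),totool(s,[.5531,.0752,.034]))
```

```text
topz 0.17288657804123084
[[-12.6 -20.8 -14.3]
 [  6.2  -0.7 -11.5]
 [ 20.7  19.3  -8. ]] (array([ 3.8, -0.5]), array([46.1, 34.6]), 89.3232421875)
hole [[-14.5 -19.  147.8]
 [  2.5  -0.8 149.9]
 [ 18.8  17.4 151.5]] 1200 (array([ 2., -1.]), array([36.9, 34. ]), 89.02610778808594)
ring [[-10.  -27.7 133.4]
 [ 28.4  26.  137.6]]
well est tool [  2.97001852  -0.75843524 127.47447236] [  1.08675932   0.39626591 127.47468839]
```

```bash
python3 -m creep '[[-1.5,0,30,0,25],[-1.5,0,60,0,25],[-1.5,0,80,0,25],[-1.5,0,88,0,25],[-1.5,0,92,0,25],[-1.5,0,94,0,25],[-1.5,0,96,0,25],[-1.5,0,98,0,25],[-1.5,0,99,0,25],[-1.5,0,99,0,25]]'
```

```text
time: 5.08
tcp_pos: [0.5511, 0.0741, 0.0623]
orientation: [0.894, 0.449, -0.0, -0.0]
wrist_force: [-1.0, -0.2, -2.0]
finger_gap: 0.033
gripper_force: 41.4
```

```bash
python3 -m creep '[[0,0,2,0,25],[0,0,4,0,25],[0,0,5,0,25],[0,0,5,0,25]]'
```

```text
time: 5.58
tcp_pos: [0.5511, 0.0741, 0.0572]
orientation: [0.894, 0.449, -0.0, -0.0]
wrist_force: [-0.2, -0.5, -3.7]
finger_gap: 0.0333
gripper_force: 41.4
```

```bash
python3 -m creep '[[0,0,2,0,25],[0,0,4,0,25],[0,0,5.5,0,25],[0,0,6.5,0,25],[0,0,6.5,0,25]]'
```

```text
time: 6.2
tcp_pos: [0.5511, 0.0741, 0.0507]
orientation: [0.894, 0.449, -0.0, -0.0]
wrist_force: [-0.0, -1.0, -2.8]
finger_gap: 0.0332
gripper_force: 41.4
```

```bash
python3 -m creep '[[0,0,0.5,0,25],[0,0,1,0,25],[0,0,1,0,25]]'
```

```text
time: 6.58
tcp_pos: [0.5512, 0.0741, 0.0503]
orientation: [0.894, 0.449, 0.0, 0.0]
wrist_force: [-4.9, -0.7, 5.8]
finger_gap: 0.0332
gripper_force: 42.5
```

```bash
python3 -m creep '[[0,0,0,0,45],[0,0,0,0,55],[0,0,0,0,60],[0,0,-30,0,60],[0,0,-80,0,60],[0,0,-130,0,60],[0,0,-150,0,60],[0,0,-150,0,60]]'
python3 - <<'E'
from h import *
from plant import *
s=state();c=read_camera("wrist");R,t=wrist(s,c);P=cloud(c,R,t)
z=c["z_map"]>0;dd=np.hypot(P[...,0]-.552,P[...,1]-.0755)
k=P[z&(P[...,2]>.05)&(P[...,2]<.09)&(dd<.035)];print("nut top",np.median(k[:,2]),rect(k[k[:,2]>.058]),len(k))
k=P[z&(abs(P[...,2]-.034)<.004)&(dd>.03)&(dd<.1)];print("block top",np.median(k[:,2]),rect(k))
y=np.array([-.1495,.9888]);o=np.array([.5532,.0765]);f=P[z&(P[...,2]>.07)&(P[...,2]<.19)];l=(f[:,:2]-o)@y
xx=(f[:,:2]-o)@np.array([.9888,.1495]);m=(l>.06)&(l<.16)&(abs(xx)<.03);f=np.c_[l,f[:,2],xx][m]
print(len(f),np.percentile(f,[1,50,99],axis=0).round(4)); i=f[:,1]>f[:,1].max()-.006;print("tip",f[i].mean(0),s["tcp_pos"])
cv2.imwrite("pics/g.png",c["frame"][:,:,::-1])
E
```

```text
time: 7.58
tcp_pos: [0.5516, 0.0741, 0.201]
orientation: [0.894, 0.449, 0.001, 0.001]
wrist_force: [0.6, 0.6, -0.8]
finger_gap: 0.0601
gripper_force: 0.0
nut top 0.061580258683202514 (array([553.3,  77.1]), array([34.1, 33.6]), 53.69272232055664) 1249
block top 0.033624825151716276 (array([550. ,  99.6]), array([ 90.3, 135.3]), 8.625771522521973)
4340 [[ 0.0745  0.0702 -0.0233]
 [ 0.0969  0.1316  0.0015]
 [ 0.1094  0.1631  0.0255]]
tip [0.10703169 0.1615627  0.00078722] [0.55159335 0.07412347 0.20098779]
```

View pics/g.png

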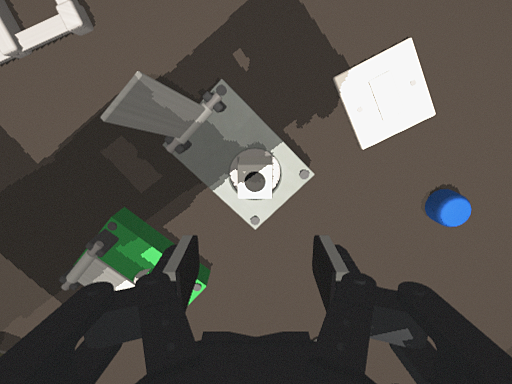

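The wrist view shows the nut sunk and upright in the well at (255,180). Its top is at 61.6 mm, so it is fully home. The flap's tip is at y'=107 mm, z=162 mm. I'll go over to the flap's outer side with the fingers closed.

```bash
python3 -m creep '[[0,0,-20,-0.15,0],[20,-20,-20,-0.3,0],[50,-50,-20,-0.45,0],[80,-79,-20,-0.6,0],[98,-96,-20,-0.75,0],[98,-96,-10,-0.79,0],[98,-96,20,-0.79,0],[98,-96,50,-0.79,0],[98,-96,58,-0.79,0],[98,-96,58,-0.79,0]]'
python3 - <<'E'
from h import *
from plant import *
s=state();print(s["orientation"]);y=np.array([-.1495,.9888]);o=np.array([.5532,.0765]);d=s["tcp_pos"][:2]-o;print("l",d@y,"lat",d@[.9888,.1495])
E
```

```text
time: 8.88
tcp_pos: [0.5325, 0.21, 0.1413]
orientation: [0.652, 0.758, -0.001, -0.0]
wrist_force: [-0.1, -0.4, -0.0]
finger_gap: 0.0002
gripper_force: 0.0
[ 6.52157015e-01  7.58083640e-01 -5.46453093e-04 -3.51419085e-04]
l 0.13506980074507718 lat -0.0005019756360873858
```

```bash
python3 -m creep '[[-10,0,-5,0,0],[-20,0,-7,0,0],[-32,0,-8,0,0],[-44,0,-9,0,0],[-54,0,-8,0,0],[-63.5,0,-7,0,0],[-73,0,-4,0,0],[-82,0,0,0,0],[-90,0,6,0,0],[-97.5,0,12,0,0]]'
python3 - <<'E'
from h import *
from plant import *
s=state();y=np.array([-.1495,.9888]);o=np.array([.5532,.0765]);d=s["tcp_pos"][:2]-o;print("l",d@y,"lat",d@[.9888,.1495],"T",s["tcp_pos"][2]-.008)
E
```

```text
time: 10.12
tcp_pos: [0.5473, 0.1131, 0.1293]
orientation: [0.652, 0.758, -0.0, -0.0]
wrist_force: [0.4, 1.6, 0.2]
finger_gap: -0.0
gripper_force: 0.6
l 0.037090805814443406 lat -0.00038546196622218915 T 0.12126162457536824
```

```bash
python3 -m creep '[[-6.5,0,7.5,0,0],[-12.5,0,15.5,0,0],[-17,0,24,0,0],[-20.5,0,33,0,0],[-22.5,0,42,0,0],[-23.5,0,48,0,0],[-23.5,0,51.5,0,0],[-23.5,0,51.5,0,0]]'
```

```text
time: 11.12
tcp_pos: [0.5506, 0.0905, 0.0781]
orientation: [0.652, 0.758, -0.0, -0.0]
wrist_force: [0.5, -0.3, -0.6]
finger_gap: -0.0001
gripper_force: 0.0
```

```bash
python3 -m creep '[[0,0,0.7,0,0],[0,0,1.4,0,0],[0,0,1.8,0,0],[0,0,1.8,0,0]]'
```

```text
time: 11.62
tcp_pos: [0.5509, 0.0905, 0.077]
orientation: [0.652, 0.758, 0.0, 0.0]
wrist_force: [-2.3, -0.2, 5.4]
finger_gap: 0.0001
gripper_force: 2.8
```

```bash
python3 -m creep '[[0,0,0.6,0,0],[0,0,1.2,0,0],[0,0,1.2,0,0]]'; python3 -m creep '[[0,0,-20,0,0],[0,0,-60,0,0],[0,0,-110,0,0],[0,0,-150,0,0],[0,0,-150,0,0]]'
python3 - <<'E'
from h import *
from plant import *
s=state();c=read_camera("wrist");R,t=wrist(s,c);P=cloud(c,R,t);z=c["z_map"]>0
y=np.array([-.1495,.9888]);o=np.array([.5532,.0765]);l=(P[...,:2]-o)@y;x=(P[...,:2]-o)@np.array([.9888,.1495])
m=z&(abs(x)<.016)&(l>-.019)&(l<.065)&(P[...,2]>.05)&(P[...,2]<.1);print(m.sum(),np.polyfit(l[m],P[...,2][m],1),np.percentile(P[...,2][m],[1,99]))
cv2.imwrite("pics/i.png",c["frame"][:,:,::-1])
E
```

```text
time: 12.0
tcp_pos: [0.551, 0.0905, 0.0768]
orientation: [0.652, 0.758, 0.0, 0.0]
wrist_force: [-8.0, -0.4, 17.9]
finger_gap: -0.0003
gripper_force: 8.7
time: 12.62
tcp_pos: [0.5517, 0.0905, 0.2285]
orientation: [0.652, 0.758, 0.002, 0.002]
wrist_force: [-0.5, -0.3, -1.6]
finger_gap: -0.0001
gripper_force: 0.0
2471 [-0.00026937  0.06865965] [0.06705887 0.07028783]
```

View pics/i.png

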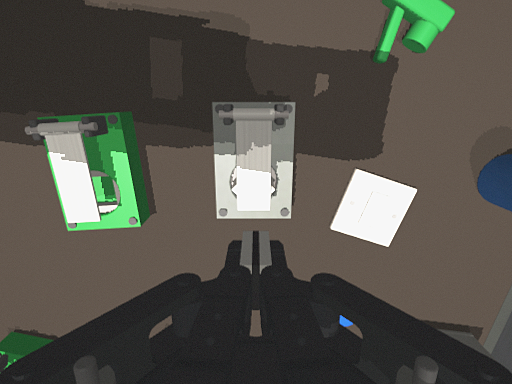

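The flap lies level over the nut at (255,190), its top at 68.7 mm with no slope. The robot is clear of everything.

```bash
python3 -c "
from plant import *
print(finish_job())"
```

```text
the job is handed in; nothing more can be done
None
```

The square nut is fully home in its seat, the keeper flap is shut flat over it, nothing else was touched, and the job is handed in at about 13 s on the robot's clock.

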